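# Spin the salad dry and lock the spinner

### The arm

A 6-joint arm with a two-finger parallel gripper is mounted at the origin on a cart in front of the work surface, level with it; the furniture and walls round the work are solid. World frame = base frame: x ahead of the robot, y to its left, z up, the work surface at z = 0. Lengths are in m, angles in degrees, forces in N, time in s.
With the tool pointing down it reaches from about 0.225 to 0.875 m from the base axis. Payload 3.4 kg.
Tool frame: the origin (TCP) lies midway between the tips of the shut fingers; the grasp point (between the pads) lies 19 mm behind it; x points along the fingers, z is the direction in which the jaws open and shut, and the axes are right-handed (so a half turn about x gives the same grasp; the last joint's range is limited). The gripper opens to 85 mm and grips with 20 to 120 N. Pads are 22 mm wide; open, the fingers measure 114 mm over their backs; the gripper's body (76 mm by 85 mm) begins 54 mm behind the grasp point. The pads swing forward as they close: fully open they stand 13 mm farther back than shut.
Start: joints at [-72.536, 15.808, 86.224, -0, 77.962, -6.933], TCP at [0.238, -0.524, 0.231] pointing down, gripper open.
Joint ranges: [-165.64, 165.64], [-43.16, 119.46], [12.63, 154.43], [-67.54, 247.53], [6.08, 155.33], [-154.97, 154.97]. Speed limits (degrees/s): [147.25, 147.25, 180, 180, 180, 180].

### API

Orientations are given as [roll, pitch, yaw] about the fixed x, y, z axes, in that order (R = Rz(yaw) Ry(pitch) Rx(roll)).
In Python, from workcell import robot, imaging gives the robot as it stands.
- The arm moves only by the shell command python3 -m inch 'ROWS' [FORCE]. ROWS is JSON, one flat list of numbers, 5 for each row, row after row: the shift along the world's x, y, z in cm, then the turn about the world's z in rad, then the finger opening in cm, from 0 to 8.54. In form: [tx, ty, tz, turn, jaw, tx, ty, tz, turn, jaw, ...]. A call has exactly 8 rows; each row shifts and turns the commanded pose from where the row before left it; what a row does not reach is not made up. A row lasts 1/8 s, in which the tool goes at most 62.5 mm and 10.7 degrees, less where a joint would pass 70% of its speed; a pose out of reach is approached as far as the arm can. A call is refused whole if a number of a shift passes 6.25 or a number of a turn 0.188, either way. A call with a gripper value outside its range is refused whole. The fingers move at their own pace and stop on an object; FORCE is the grip in N (left out, the last holds). Time passes only in rows, so rows that do not move let the fingers close, or fill a call up. It gives the time, the measured TCP pose, the force and the opening at its end, in the units of the state.
- robot.get_state(): the state, without advancing time (a new reading comes with each control period).
- imaging.get_image(name): name is "scene" or "top"; returns the picture (420x560x3 uint8, red, green, blue); there is no depth.
- imaging.get_calibration(name): a dict with "vertical_fov" (degrees; the focal length in pixels is half the picture's height over the tangent of half this angle, whatever the lens; pixels are square), "cx", "cy" (the principal point, pixels), "k1" (the pictures are not rectified: a ray, as slopes to the right and down, at radius r is drawn at 1 + k1 r^2 times it, then the intrinsics apply), "rvec" (rotation vector, rad) and "tvec" (3), from world to camera coordinates, as OpenCV has them. Camera axes: x right, y down, z forward; pixel columns grow to the right and rows downward; lengths in m; the calibration is good to about 2 mm. A picture is of the moment at which its call begins. get_calibration takes no time and is no camera call.
- robot.close_job(): hands the job in, once; it reports no verdict.
The state is a dict: "time": time; "joint_pos": joint angles; "qd": joint speeds; "joint_efforts": joint torques, N m; "eef_pos": TCP position; "eef_rot": TCP orientation; "contact_force": force on the tool from outside, world axes, zero at the start; "torque": the same for the moment, N m; "finger_gap": opening from 0.0 (shut) to 1.0 (fully open).
Only numpy, scipy, OpenCV 4.12 (cv2) and the standard library are available. Lean on these libraries where they do the work, as an engineer would, in place of code of your own. Each camera call takes 0.05 s, during which the arm holds its last target. There are 200 camera calls.

### The job

Spin the salad dry: with a fingertip in the finger cup of the salad spinner, draw the turning disc round clockwise (seen from above) for two full turns, and on to where the gap in its raised rim lies under the lock button. Then press the lock button down, so that its tongue drops into the gap, and let go. Use light fingertip touches only: the spinner stays standing on its spot and is not lifted, and the things around it stay where they are.

Things in the scene. Friction and masses are not known exactly. Their poses are not given: they have to be found in the camera images.
- salad_spinner: salad spinner, loose, about 1.7 kg, rubber foot 180 mm wide: clear bowl with a white basket inside, white lid 245 mm wide, top of the lid 138 mm above the worktop, and on it a grey turning disc and a white lock button (top at 165 mm). Origin: centre of the underside. z up along the disc's axis; the lock button lies along the body's own -x, 104 mm from the axis
- rim_gap (a point): middle of the gap in the disc's raised rim. The flat grey disc, 181 mm wide, top face 145 mm above the worktop, turns about the spinner's upright axis; along its edge runs the raised rim (centre line at radius 84 mm, 8 mm high, top at 153 mm) with this one gap, 26 mm of clear width. The point lies on the disc's top face at radius 84 mm, straight across from the finger cup
- finger_cup (a point): centre of the floor of the finger cup, a round collar on the disc 44 mm from its axis, open at the top: inside 46 mm wide (50 at the mouth), outside 57, 22 mm deep; floor 145 mm, mouth 167 mm above the worktop. Shut fingertips go in and push its wall along; the disc drags with 0.08 N m (1.8 N at the cup) and stays where it is left
- spin_disc (a joint): turn of the disc, rad, growing clockwise seen from above and counting on over several turns. At 0 and each 6.283 more the gap lies under the button's tongue and the cup stands straight across from the button. Starts at -1.4 to -0.4, so two full turns and on to the gap end at 12.57. Within 0.09 the tongue drops in freely; to about 0.12 it mostly centres the disc as it is pressed
- button_top (a point): centre of the lock button's top: a round white pad 27 mm wide in a collar near the lid's edge, 165 mm above the worktop when up, 157 mm when fully down. Its tongue, a bar 10 mm thick, points from the pad towards the disc's axis and hangs over the rim, its end 80 mm from the axis and its underside at 154.5 mm: fingertips that stay inside the cup pass clear of it
- lock_button (a joint): how far the lock button is pressed down, m: 0 up (start), 0.008 fully down. It needs about 2 N to move and stays where it is left. If the gap is not under the tongue, the tongue lands on the rim after about 0.002 and the button goes no farther
- blue_bowl: the round green mixing bowl (240 mm wide, 102 mm high), a bystander; origin at the centre of its underside
- lemon: the lemon (78 x 55 x 56 mm), a bystander; origin at the centre of its underside
- mandarin: the mandarin (64 mm), a bystander; origin at the centre of its underside
- steel_tumbler: the steel tumbler (68 mm wide, 104 mm high), a bystander; origin at the centre of its underside
- teaspoon: the teaspoon lying in front (139 mm long, 10 mm high), a bystander; origin at the centre of its underside
- wooden_spoon: the wooden cooking spoon (310 mm long, 14 mm high), a bystander; origin at the centre of its underside

How it is judged (in metres and radians):
On the way, in this order (a step that is already met when the one before it is completed fails the run):
1. the disc has been drawn round one full turn clockwise with the fingers at the finger cup (value of joint spin_disc above 5.9 rad and horizontal distance between the grasp point and finger_cup below 0.05 m), for 0.05 s.
2. the disc has been drawn round two full turns clockwise, on to the gap, with the fingers at the finger cup (value of joint spin_disc above 12.25 rad and horizontal distance between the grasp point and finger_cup below 0.05 m), for 0.05 s.
3. the lock button is pressed down with its tongue in the gap (value of joint lock_button above 0.006 m), for 0.1 s.
At the end, for the whole second after the job is handed in: The lock button is down by more than 6 of its 8 mm with its tongue in the rim's gap, the disc stands at 12.25 rad or more (two full turns and on to the gap; a later gap also counts), and the spinner stands upright and still within 50 mm of where it began (value of joint lock_button above 0.006 m and value of joint spin_disc above 12.25 rad and angle between salad_spinner's own z axis and vertical below 0.03 rad and distance of salad_spinner from where it was at the start of the episode below 0.05 m and linear speed of salad_spinner below 0.01 m/s and angular speed of salad_spinner below 0.05 rad/s); the robot touches nothing.
It fails at once if the spinner is lifted or tipped (height (world z) of salad_spinner above 0.012 m or angle between salad_spinner's own z axis and vertical above 0.12 rad).
It fails at once if the spinner is shoved more than 50 mm from its place (distance of salad_spinner from where it was at the start of the episode above 0.05 m).
It fails at once if the fingers bear on the spinner with more than 40 N (contact force between the fingers and salad_spinner above 40 N).
It fails at once if a bystander is moved by more than 30 mm (distance of any of blue_bowl, lemon, mandarin, steel_tumbler, teaspoon, wooden_spoon from where it was at the start of the episode above 0.03 m).
It also fails if it takes over 72 s, if anything falls off the work surface, if the arm or the gripper's body presses on something with over 40 N, if the wrist force passes 120 N, or if a joint passes its speed limit or range.

## Working session

There is one attempt and no reset: what is moved stays moved. The work goes in short steps, Python scripts to look and compute and a shell command to move; the robot and the scene stay as the last step left them, time stands still between calls to the robot, and variables do not carry over. Pictures are saved under pics/ and viewed, about 8 in all and at most 12, crops included, and the job is handed in when it is done.

```bash
mkdir -p pics
cat > h.py <<'E'
import numpy as np, cv2
from workcell import robot, imaging
def cal(n):
    c=imaging.get_calibration(n); f=210/np.tan(np.radians(c["vertical_fov"])/2)
    return c,f,cv2.Rodrigues(np.array(c["rvec"],float))[0],np.array(c["tvec"],float).ravel()
def ray(n,u,v):
    c,f,R,t=cal(n); d=np.array([(u-c["cx"])/f,(v-c["cy"])/f]); p=d.copy()
    for _ in range(30): p=d/(1+c["k1"]*(p@p))
    return -R.T@t, R.T@np.array([p[0],p[1],1])
def onz(n,u,v,z):
    o,d=ray(n,u,v); return o+d*(z-o[2])/d[2]
def proj(n,P):
    c,f,R,t=cal(n); q=R@np.array(P,float)+t; p=q[:2]/q[2]; p=p*(1+c["k1"]*(p@p)); return p*f+[c["cx"],c["cy"]]
def grab(n,name=None):
    im=imaging.get_image(n)[:,:,::-1].copy()
    if name: cv2.imwrite("pics/"+name,im)
    return im
E
python3 - <<'E'
from h import *
for n in("top","scene"):
    grab(n,n+"0.png"); print(n,cal(n)[1],-cal(n)[2].T@cal(n)[3],onz(n,280,210,0))
print(robot.get_state())
E
```

```text
top 544.2749282597247 [ 0.35932098 -0.24708045  1.41031003] [ 0.47227717 -0.23562906  0.        ]
scene 489.55994831531433 [0.0648513  0.56941511 1.05096909] [ 0.52312928 -0.33091843  0.        ]
{'time': 0.1, 'joint_pos': array([-7.25363772e+01,  1.58437735e+01,  8.62869543e+01,  4.68615665e-04,
        7.79613478e+01, -6.93300764e+00]), 'qd': array([-0.02825502, -0.02975778, -0.15961381,  0.02583477, -0.04325705,
       -0.04412707]), 'joint_efforts': array([ 1.33948412e-03, -4.17697871e+01, -2.46404457e+01, -1.03883219e-04,
        5.76206949e-03, -7.70677900e-06]), 'eef_pos': array([ 0.23736207, -0.5232205 ,  0.23053548]), 'eef_rot': array([172.78190124,  89.90792318, 107.1784336 ]), 'contact_force': array([0.03972712, 0.60620849, 0.49055827]), 'torque': array([-0.0143757 ,  0.00300695,  0.02129326]), 'finger_gap': 1.0036090391752288}
```

View pics/top0.png

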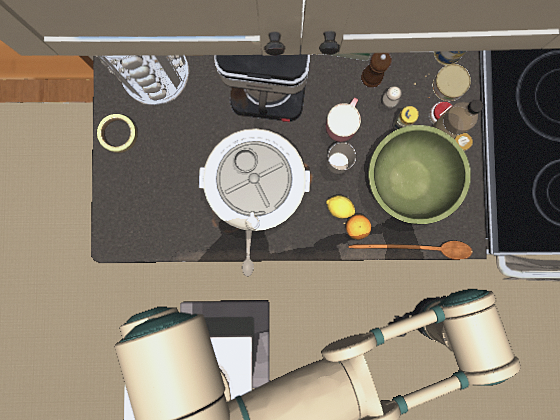

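View pics/scene0.png

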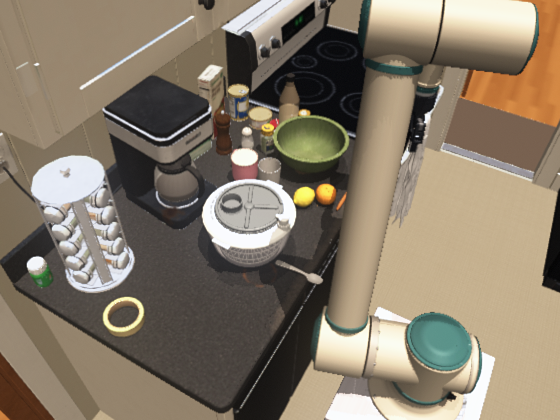

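The top view shows the spinner centred near (254,178), the cup at (245,160) and the button at (252,220). The coffee machine stands beyond it at rows 55–118, and the teaspoon lies at the near side. Next I measure.

Run:
```python
from h import *
for n in("top","scene"):
    im=cv2.imread(f"pics/{n}0.png"); 
    g=cv2.cvtColor(im,cv2.COLOR_BGR2GRAY)
    x0,y0,w,h=(190,115,130,130) if n=="top" else (190,165,120,110)
    z=cv2.resize(im[y0:y0+h,x0:x0+w],None,fx=6 if n=="scene" else 4.6,fy=5 if n=="x" else (6 if n=="scene" else 4.6),interpolation=cv2.INTER_CUBIC)[:600]
    if n=="top": cv2.imwrite("pics/ztop.png",z)
    # lid outline: bright region
    if n=="top":
        hsv=cv2.cvtColor(im,cv2.COLOR_BGR2HSV)
        m=((hsv[...,2]>205)&(hsv[...,1]<40)).astype(np.uint8); m[:115]=0;m[245:]=0;m[:,:190]=0;m[:,320:]=0
        k,l,s,c=cv2.connectedComponentsWithStats(m); i=1+np.argmax(s[1:,4]); print(s[i])
        ct=max(cv2.findContours((l==i).astype(np.uint8),0,1)[0],key=cv2.contourArea)[:,0].astype(float)
        P=np.array([onz("top",u,v,.136)[:2] for u,v in ct])
        for _ in range(8):
            A=np.c_[2*P,np.ones(len(P))]; q=np.linalg.lstsq(A,(P**2).sum(1),rcond=None)[0]
            r=np.sqrt(q[2]+q[0]**2+q[1]**2); e=np.abs(np.hypot(*(P-q[:2]).T)-r); 
            print(q[:2],r,len(P)); P=P[e<max(.002,np.percentile(e,92) if e.max()>.003 else 1)]
for nm,u,v,z in(("cup",245,160,.167),("button",252,220,.165),("hub",254,178,.145)): print(nm,onz("top",u,v,z))
```

```text
[ 199  129  111  102 4918]
[ 0.5368293  -0.17676555] 0.12032107951229391 312
[ 0.53619456 -0.17755664] 0.12001705930700683 287
[ 0.53602911 -0.1772675 ] 0.1193379381615485 264
[ 0.53574733 -0.17677482] 0.11914687783802061 242
[ 0.53515843 -0.1764474 ] 0.11947728370357036 222
[ 0.53506133 -0.17640126] 0.11952001096573939 217
[ 0.53506133 -0.17640126] 0.11952001096573939 217
[ 0.53506133 -0.17640126] 0.11952001096573939 217
cup [ 0.57559997 -0.15733809  0.167     ]
button [ 0.43676298 -0.17255254  0.165     ]
hub [ 0.53657134 -0.17662226  0.145     ]
```

View pics/ztop.png

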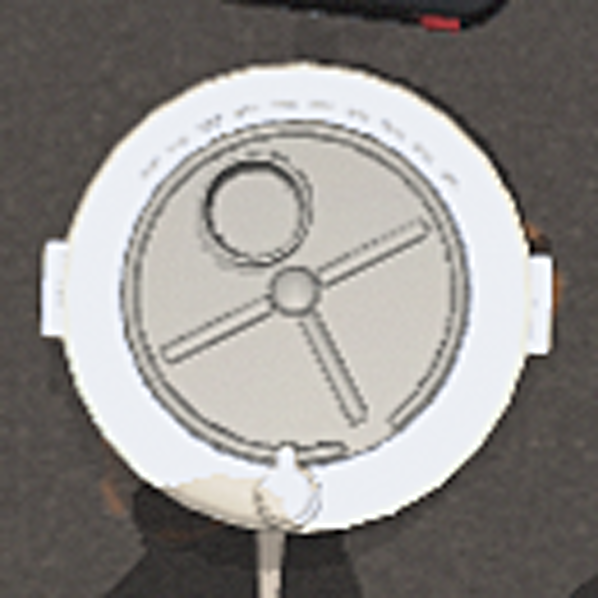

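```bash
python3 - <<'E'
from h import *
C=np.array([.536,-.1766])
q=lambda x,y:(190+(x+.5)/4.6-.5,115+(y+.5)/4.6-.5)
P={}
for nm,x,y,z in(("hub",295,291,.150),("cup",257,213,.167),("gap",368,436,.149),("but",288,493,.165)):
    p=onz("top",*q(x,y),z)[:2]; d=p-C; print(nm,p,np.hypot(*d),np.degrees(np.arctan2(d[1],d[0]))); P[nm]=p
print("scene cup",onz("scene",232,203,.167)[:2],"pred",proj("scene",[*P["cup"],.167]),proj("scene",[*P["but"],.165]))
t=robot.get_state()["eef_pos"]; print("to cup cm",(P["cup"]-t[:2])*100)
a=np.radians(26-15*np.arange(25)); X=np.c_[np.cos(a),np.sin(a)]*4.4
print(np.round(np.diff(X,axis=0),2).tolist())
E
python3 -m inch '[3,3.5,0,0,0, 4,4.5,0,0,0, 5,5.5,0,0,0, 5,5.5,0,0,0, 5,5.5,0,0,0, 5,5,0,0,0, 4,4,0,0,0, 0,0,0,0,0]' 20
```

```text
hub [ 0.53618453 -0.17629352] 0.00035774696229933764 58.94828710888272
cup [ 0.57345877 -0.15843074] 0.0416326976981995 25.875563080416878
gap [ 0.46202495 -0.21268953] 0.0823089420852019 -153.99406285625142
but [ 0.43266616 -0.17302794] 0.10339555636306266 178.020181083087
scene cup [ 0.56752839 -0.14873621] pred [232.08000126 199.83151175] [283.38359276 216.86897297]
to cup cm [33.60966968 36.47897604]
[[0.36, -1.09], [0.07, -1.15], [-0.23, -1.13], [-0.51, -1.03], [-0.76, -0.86], [-0.96, -0.63], [-1.09, -0.36], [-1.15, -0.07], [-1.13, 0.23], [-1.03, 0.51], [-0.86, 0.76], [-0.63, 0.96], [-0.36, 1.09], [-0.07, 1.15], [0.23, 1.13], [0.51, 1.03], [0.76, 0.86], [0.96, 0.63], [1.09, 0.36], [1.15, 0.07], [1.13, -0.23], [1.03, -0.51], [0.86, -0.76], [0.63, -0.96]]
time: 1.1
eef_pos: [0.5199, -0.2175, 0.2307]
eef_rot: [149.7, 89.9, 84.5]
contact_force: [-0.9, -0.9, -0.0]
finger_gap: 0.002
```

```bash
python3 -m inch '[1.3,1.5,0,0,0, 1.4,1.5,0,0,0, 1.4,1.5,0,0,0, 1.3,1.5,0,0,0, 0,0,-1,0,0, 0,0,-1,0,0, 0,0,-1,0,0, 0,0,0,0,0]'
```

```text
time: 2.1
eef_pos: [0.5707, -0.1609, 0.1999]
eef_rot: [-132.1, 89.8, 162.3]
contact_force: [0.1, 1.1, 0.1]
finger_gap: -0.001
```

```bash
python3 -m inch '[0.4,0.3,0,0,0, 0,0,-0.5,0,0, 0,0,-0.7,0,0, 0,0,0,0,0, 0,0,0,0,0, 0,0,0,0,0, 0,0,0,0,0, 0,0,0,0,0]'
python3 - <<'E'
from h import *
im=grab("top"); a=cv2.resize(im[110:250,185:325],None,fx=4,fy=4)
b=cv2.resize(grab("scene")[150:260,180:310],None,fx=5,fy=5)
cv2.imwrite("pics/a1.png",a[:,:400]);cv2.imwrite("pics/v1.png",np.hstack([a[:,:400],cv2.resize(b,(400,338)) if 0 else np.vstack([cv2.resize(b,(400,338)),np.zeros((222,400,3),np.uint8)])]))
E
```

```text
time: 3.1
eef_pos: [0.5759, -0.1578, 0.1894]
eef_rot: [32.6, 90.0, -33.0]
contact_force: [-0.3, 0.2, 0.3]
finger_gap: -0.003
```

View pics/v1.png

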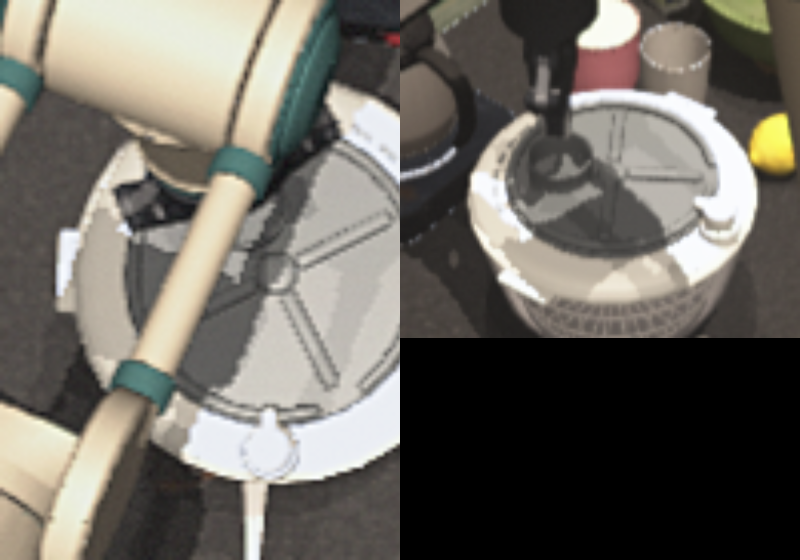

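The scene view on the right shows the shut tips right above the cup: tip at about (555,135) and mouth at about (562,157) in the crop. I'm descending.

```bash
python3 -m inch '[0,0,-0.7,0,0, 0,0,-0.7,0,0, 0,0,-0.7,0,0, 0,0,-0.5,0,0, 0,0,-0.5,0,0, 0,0,-0.5,0,0, 0,0,0,0,0, 0,0,0,0,0]'
```

```text
time: 4.2
eef_pos: [0.576, -0.1578, 0.1535]
eef_rot: [37.0, 90.0, -28.6]
contact_force: [-0.9, 0.2, 0.6]
finger_gap: 0.002
```

```bash
python3 -m inch '[0.2,-0.55,0,0,0, 0.16,-0.54,0,0,0, 0.07,-1.15,0,0,0, -0.23,-1.13,0,0,0, -0.51,-1.03,0,0,0, -0.76,-0.86,0,0,0, -0.96,-0.63,0,0,0, -1.09,-0.36,0,0,0]'
python3 - <<'E'
from h import *
d=robot.get_state()["eef_pos"][:2]-[.536,-.1765];print(np.hypot(*d),np.degrees(np.arctan2(d[1],d[0])))
b=cv2.resize(grab("scene")[150:260,180:310],None,fx=4,fy=4);cv2.imwrite("pics/v2.png",b)
E
```

```text
time: 5.2
eef_pos: [0.545, -0.2202, 0.1531]
eef_rot: [109.8, 89.9, 44.1]
contact_force: [1.9, 3.9, -0.0]
finger_gap: 0.003
0.04460995855925813 -78.36325613229694
```

View pics/v2.png

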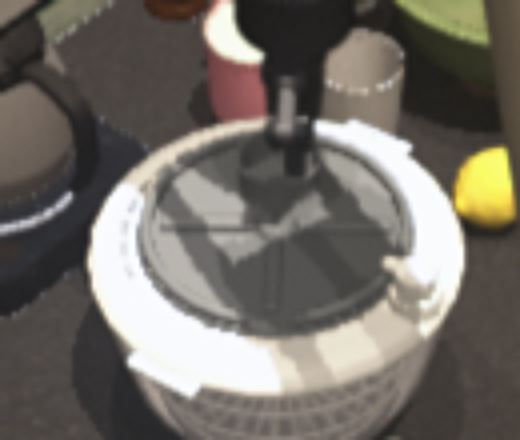

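The disc follows, with the cup now at crop (278,165), and the force is about 4 N. I'm carrying on.

```bash
python3 -m inch '[-1.15,-0.07,0,0,0, -1.13,0.23,0,0,0, -1.03,0.51,0,0,0, -0.86,0.76,0,0,0, -0.63,0.96,0,0,0, -0.36,1.09,0,0,0, -0.07,1.15,0,0,0, 0.23,1.13,0,0,0]'
python3 -m inch '[0.51,1.03,0,0,0, 0.76,0.86,0,0,0, 0.96,0.63,0,0,0, 1.09,0.36,0,0,0, 1.15,0.07,0,0,0, 1.13,-0.23,0,0,0, 1.03,-0.51,0,0,0, 0.86,-0.76,0,0,0]'
python3 - <<'E'
from h import *
d=robot.get_state()["eef_pos"][:2]-[.536,-.1765];print(np.hypot(*d),np.degrees(np.arctan2(d[1],d[0])))
E
```

```text
time: 6.25
eef_pos: [0.4939, -0.1619, 0.1532]
eef_rot: [-100.6, 89.9, -166.2]
contact_force: [0.6, -3.2, -0.2]
finger_gap: -0.0
time: 7.25
eef_pos: [0.5702, -0.1481, 0.1532]
eef_rot: [164.4, 89.9, 98.8]
contact_force: [-2.4, 1.6, 1.5]
finger_gap: 0.001
0.04442533281921097 39.744471395787436
```

```bash
python3 -m inch '[0.63,-0.96,0,0,0, 0.36,-1.09,0,0,0, 0.07,-1.15,0,0,0, -0.23,-1.13,0,0,0, -0.51,-1.03,0,0,0, -0.76,-0.86,0,0,0, -0.96,-0.63,0,0,0, -1.09,-0.36,0,0,0]'
python3 -m inch '[-1.15,-0.07,0,0,0, -1.13,0.23,0,0,0, -1.03,0.51,0,0,0, -0.86,0.76,0,0,0, -0.63,0.96,0,0,0, -0.36,1.09,0,0,0, -0.07,1.15,0,0,0, 0.23,1.13,0,0,0]'
python3 -m inch '[0.51,1.03,0,0,0, 0.76,0.86,0,0,0, 0.96,0.63,0,0,0, 1.09,0.36,0,0,0, 1.15,0.07,0,0,0, 1.13,-0.23,0,0,0, 1.03,-0.51,0,0,0, 0.86,-0.76,0,0,0]'
python3 - <<'E'
from h import *
d=robot.get_state()["eef_pos"][:2]-[.536,-.1765];print(np.hypot(*d),np.degrees(np.arctan2(d[1],d[0])))
E
```

```text
time: 8.25
eef_pos: [0.5453, -0.2201, 0.1535]
eef_rot: [91.7, 89.8, 26.1]
contact_force: [1.8, 2.9, 0.0]
finger_gap: 0.003
time: 9.25
eef_pos: [0.4939, -0.162, 0.1531]
eef_rot: [-100.2, 89.9, -165.7]
contact_force: [0.1, -3.2, 0.1]
finger_gap: 0.004
time: 10.25
eef_pos: [0.5702, -0.1481, 0.1532]
eef_rot: [162.8, 89.9, 97.2]
contact_force: [-2.2, 0.7, 1.4]
finger_gap: -0.002
0.04445846922513708 39.710977927656465
```

```bash
python3 -m inch '[0.63,-0.96,0,0,0, 0.36,-1.09,0,0,0, 0.06,-0.58,0,0,0, 0.01,-0.57,0,0,0, 0,0,0,0,0, 0,0,0,0,0, 0,0,0,0,0, 0,0,0,0,0]'
python3 - <<'E'
from h import *
d=robot.get_state()["eef_pos"][:2]-[.536,-.1765];print(np.hypot(*d),np.degrees(np.arctan2(d[1],d[0])))
t=grab("top")[110:250,185:325];s=grab("scene")[150:260,180:310]
cv2.imwrite("pics/v3.png",np.hstack([cv2.resize(t,(400,400),interpolation=2),cv2.resize(s,(390,400),interpolation=2)]))
for nm,p in(("cup",[.580,-.178,.167]),("gap",[.452,-.1736,.149])): 
    u=proj("top",p);w=proj("scene",p);print(nm,(u-[185,110])*400/140,(w-[180,150])*[3,400/110])
E
```

```text
time: 11.25
eef_pos: [0.5803, -0.1802, 0.1535]
eef_rot: [23.3, 90.0, -42.3]
contact_force: [-0.8, 0.4, 0.7]
finger_gap: 0.001
0.04443895709524093 -4.7462462468818085
cup [196.95544986 137.19145253] [162.05252234 161.06345844]
gap [193.7946561  296.77855266] [289.55925891 248.24728829]
```

View pics/v3.png

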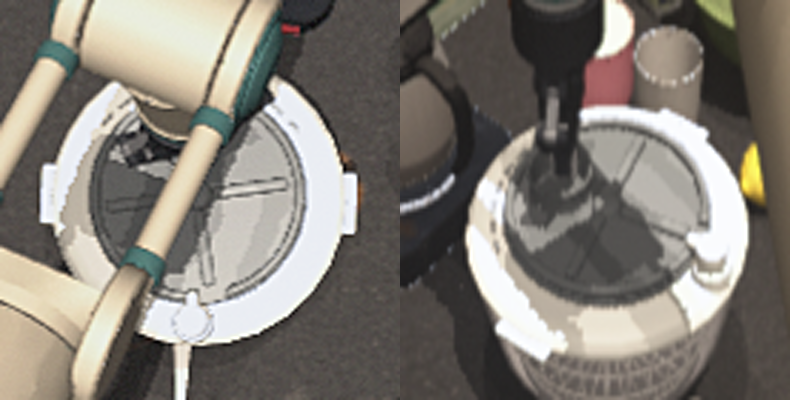

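The spokes put the cup at about +6.5°: hub (201,195), spoke ends (286,184) and (210,285). The target is −2°, so it needs about 8.5° more.

```bash
python3 -m inch '[-0.03,-0.2,0,0,0, -0.03,-0.2,0,0,0, -0.04,-0.22,0,0,0, 0,0,0,0,0, 0,0,0,0,0, 0,0,0,0,0, 0,0,0,0,0, 0,0,0,0,0]'
python3 - <<'E'
from h import *
d=robot.get_state()["eef_pos"][:2]-[.536,-.1765];print(np.hypot(*d),np.degrees(np.arctan2(d[1],d[0])))
t=grab("top","top4.png")[145:245,220:320]
cv2.imwrite("pics/v4.png",cv2.resize(t,(600,600),interpolation=cv2.INTER_CUBIC))
E
```

```text
time: 12.35
eef_pos: [0.5792, -0.1865, 0.1533]
eef_rot: [5.2, 90.0, -60.4]
contact_force: [-0.2, 0.6, 0.0]
finger_gap: -0.002
0.04436890293148049 -13.016643716779708
```

View pics/v4.png

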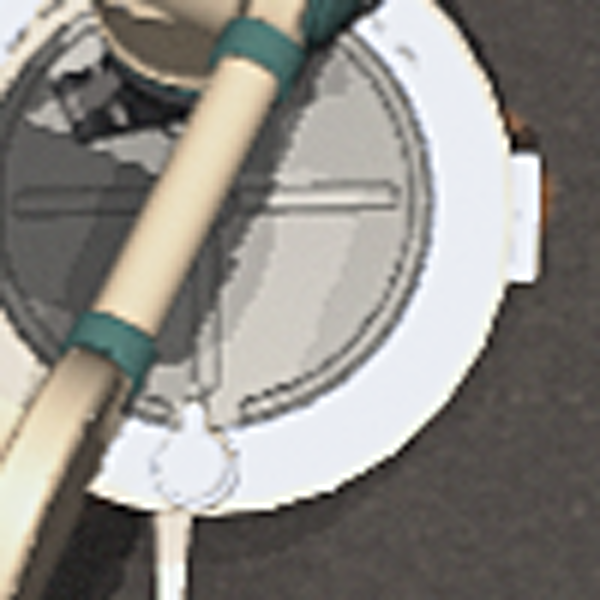

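The gap middle is at (206,409) and the tongue at (193,412). The spoke line gives a cup angle of +0.9°, so both cues agree that about 3° is left. I'm pushing 2 mm more, then backing off 4 mm and lifting.

```bash
python3 -m inch '[-0.03,-0.1,0,0,0, -0.02,-0.11,0,0,0, 0,0,0,0,0, 0,0,0,0,0, 0.04,0.25,0,0,0, 0.04,0.25,0,0,0, 0,0,0,0,0, 0,0,0.8,0,0]'
python3 -m inch '[0,0,0.8,0,0, 0,0,1,0,0, 0,0,1.5,0,0, 0,0,1.5,0,0, 0,0,0,0,0, 0,0,0,0,0, 0,0,0,0,0, 0,0,0,0,0]'
python3 - <<'E'
from h import *
t=grab("top","top5.png")[145:245,220:320]
s=grab("scene","scene5.png")
cv2.imwrite("pics/v5.png",cv2.resize(t,(600,600),interpolation=cv2.INTER_CUBIC))
for p in((252.0,222.3),(252.3,222.3)): print(onz("top",*p,.165))
E
```

```text
time: 13.4
eef_pos: [0.579, -0.1834, 0.161]
eef_rot: [-122.6, 89.9, 171.9]
contact_force: [0.0, -0.2, -0.1]
finger_gap: 0.002
time: 14.4
eef_pos: [0.5791, -0.1833, 0.2087]
eef_rot: [-135.0, 89.9, 159.4]
contact_force: [-0.1, 0.0, 0.4]
finger_gap: -0.002
[ 0.4314845  -0.17252313  0.165     ]
[ 0.43147706 -0.17321061  0.165     ]
```

View pics/v5.png

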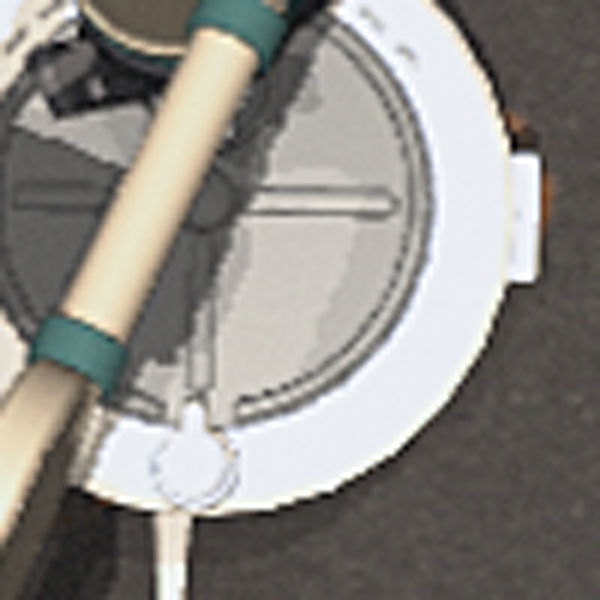

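The gap now spans x 163–236 with the tongue at about 194, so the error is about 0.02 rad, inside the 0.09 tolerance. I'm going to the button.

```bash
python3 -m inch '[-2.5,0.2,0,0,0, -2.5,0.2,0,0,0, -2.5,0.2,0,0,0, -2.5,0.2,0,0,0, -2.5,0.1,0,0,0, -2.2,0.1,0,0,0, 0,0,0,0,0, 0,0,0,0,0]'
python3 -m inch '[0,0,-0.8,0,0, 0,0,-0.8,0,0, 0,0,-0.8,0,0, 0,0,-0.5,0,0, 0,0,0,0,0, 0,0,0,0,0, 0,0,0,0,0, 0,0,0,0,0]'
python3 - <<'E'
from h import *
s=grab("scene","scene6.png")[165:255,230:330]
cv2.imwrite("pics/v6.png",cv2.resize(s,(600,540),interpolation=cv2.INTER_CUBIC))
E
```

```text
time: 15.5
eef_pos: [0.4334, -0.1738, 0.2096]
eef_rot: [44.7, 89.9, -20.9]
contact_force: [0.9, -1.5, 0.0]
finger_gap: 0.002
time: 16.5
eef_pos: [0.4325, -0.1735, 0.1806]
eef_rot: [27.2, 90.0, -38.4]
contact_force: [-0.0, 0.6, -0.8]
finger_gap: -0.001
```

View pics/v6.png

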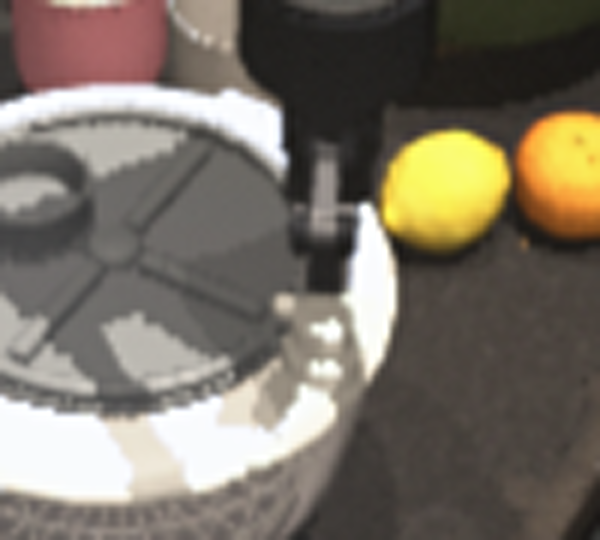

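The tip (325,290) stands right over the pad (325,330). I'm pressing slowly.

```bash
python3 -m inch '[0,0,-0.5,0,0, 0,0,-0.5,0,0, 0,0,-0.4,0,0, 0,0,-0.2,0,0, 0,0,-0.1,0,0, 0,0,-0.1,0,0, 0,0,-0.1,0,0, 0,0,0,0,0]'
```

```text
time: 17.55
eef_pos: [0.4327, -0.1736, 0.1613]
eef_rot: [32.3, 90.0, -33.3]
contact_force: [-0.7, 0.2, 0.6]
finger_gap: -0.003
```

```bash
python3 -m inch '[0,0,-0.1,0,0, 0,0,-0.1,0,0, 0,0,-0.1,0,0, 0,0,0,0,0, 0,0,0,0,0, 0,0,0,0,0, 0,0,0,0,0, 0,0,0,0,0]'
```

```text
time: 18.55
eef_pos: [0.4324, -0.1735, 0.1583]
eef_rot: [-64.7, 90.0, -130.3]
contact_force: [1.1, -0.9, 0.8]
finger_gap: 0.005
```

```bash
python3 -m inch '[0,0,-0.05,0,0, 0,0,-0.05,0,0, 0,0,-0.05,0,0, 0,0,0,0,0, 0,0,0,0,0, 0,0,0,0,0, 0,0,0,0,0, 0,0,0,0,0]'
```

```text
time: 19.55
eef_pos: [0.4324, -0.1735, 0.157]
eef_rot: [-7.0, 90.0, -72.6]
contact_force: [-1.0, 0.4, 4.8]
finger_gap: 0.001
```

Force rises to 4.8 N at z = 0.157, which is the fully-down height. I'm adding a bit of margin, then lifting off and looking.

```bash
python3 -m inch '[0,0,-0.03,0,0, 0,0,-0.03,0,0, 0,0,0,0,0, 0,0,0,0,0, 0,0,0.3,0,0, 0,0,0.5,0,0, 0,0,0.8,0,0, 0,0,1.5,0,0]'
python3 -m inch '[0,0,2,0,0, 0,0,2,0,0, 3,0,1,0,0, 4,0,0,0,0, 4,0,0,0,0, 3,0,0,0,0, 0,0,0,0,0, 0,0,0,0,0]'
python3 - <<'E'
from h import *
t=grab("top","top7.png")[145:245,220:320]
s=grab("scene","scene7.png")[165:255,230:330]
cv2.imwrite("pics/v7.png",np.hstack([cv2.resize(t,(400,400),interpolation=2),cv2.resize(s,(400,400),interpolation=2)]))
E
```

```text
time: 20.55
eef_pos: [0.4321, -0.1732, 0.1873]
eef_rot: [-144.1, 89.9, 150.3]
contact_force: [-0.1, -0.4, -0.4]
finger_gap: -0.0
time: 21.55
eef_pos: [0.5715, -0.1733, 0.2371]
eef_rot: [-122.5, 89.9, 171.9]
contact_force: [-0.8, 0.6, -0.3]
finger_gap: -0.001
```

View pics/v7.png

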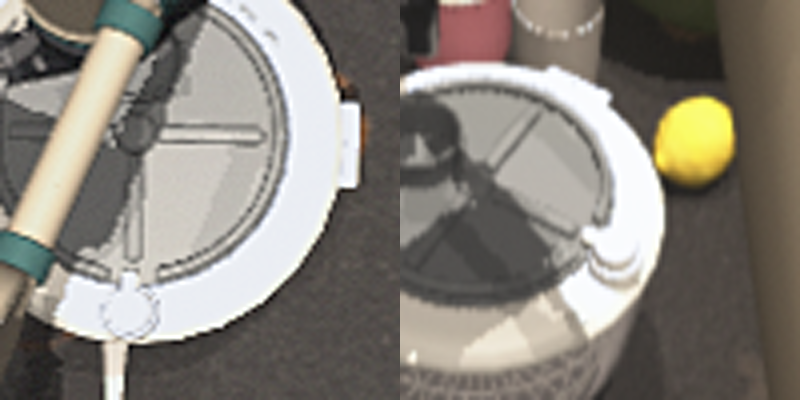

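The tongue sits in the gap, left panel (128,280), with the pad low in its collar. The spinner stands where it was and the fingers are clear.

```bash
python3 -c "
from workcell import robot
print(robot.get_state()['contact_force']);robot.close_job()"
```

```text
[-0.0717295  -0.31907075 -0.69136368]
the job is handed in; nothing more can be done
```

The salad spinner's disc was drawn clockwise through two full turns and on to the gap. The lock button was then pressed down and released, and the job was handed in at about 22 s of the 72 s allowed; it reports no verdict.

- **Turning:** I used shut fingertips in the finger cup. The force read after each move was at most about 4.5 N.
- **Gap position:** Before pressing, the spoke angles and the gap edges in the top view both put the gap within about 0.02 rad of the tongue. The disc angle was therefore close to 12.55 rad. I started by eye from about -0.49 rad.
- **Button:** The button went down with almost no force until the fingertips reached a height of 157 mm, its fully-down height. There the force rose to 4.8 N, and there was no stop on the rim at 163 mm.
- **Last checks:** The final pictures show the tongue in the gap and the spinner in its original place. The fingers were clear at 237 mm with near-zero force. I did not measure the bystanders' positions; the lemon and tumbler look unmoved.

One reading disagreed early on. A rough estimate of the cup position from the scene camera was about 11 mm off the top-view value. I used the top view, and the clean entry into the cup bore it out.

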